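# Leak check: find the specimen jar with the loose cap and set it aside

### The job

Before the three specimen jars go to the laboratory, check their caps in the rack from left to right as the robot sees them: grip the blue cap without squashing it and twist it in the closing direction (clockwise from above) up to a check torque of about 0.3 N m, never over 0.4, and hold it there for half a second. A sound cap holds firm, but the loose one gives way long before: let it turn some 10 to 30 degrees to be sure, and gently stand that jar in the free part of the yellow tray. Leave the sound jars in their pockets and everything else where it is, keep the jars upright and never unscrew a cap.

Things in the scene. Friction and masses are not known exactly. Their poses are not given: they have to be found in the camera images.
- jar_1: Closed white specimen jar, 0.15 kg, one of three look-alikes in the rack. Square body 52 x 52 x 76 mm with a flat shoulder; blue ribbed screw cap 48 mm across, from 78 to 104 mm above the origin (centre of the underside, z up, x and y square to the sides). 49 mm of body show above the rack. Thin-walled: squeeze it with less than 35 N from each side; 18 to 28 N is enough to test a cap.
- cap_1 (a joint): Turn of jar_1's blue cap on its thread, rad: 0 as found, positive = clockwise from above (closing), about the jar's centre line; once moved it stays. A sound cap does not move below 0.5 N m; a loose one gives at under 0.1 N m. One of the three is loose, in any of the pockets, but looks the same. A white tick on the cap's top shows its angle.
- seal_1 (a joint): Springy wind-up of the blue cap of jar_1 on its rubber seal, rad, clockwise from above positive, on top of the turn of cap_1. Torque on the cap = 2.5 N m per rad: 0.12 at the check torque of 0.3 N m. It springs back when let go. Keep it under 0.16 (0.4 N m).
- jar_2: Closed white specimen jar, 0.15 kg, one of three look-alikes in the rack. Square body 52 x 52 x 76 mm with a flat shoulder; blue ribbed screw cap 48 mm across, from 78 to 104 mm above the origin (centre of the underside, z up, x and y square to the sides). 49 mm of body show above the rack. Thin-walled: squeeze it with less than 35 N from each side; 18 to 28 N is enough to test a cap.
- cap_2 (a joint): Turn of jar_2's blue cap on its thread, rad: 0 as found, positive = clockwise from above (closing), about the jar's centre line; once moved it stays. A sound cap does not move below 0.5 N m; a loose one gives at under 0.1 N m. One of the three is loose, in any of the pockets, but looks the same. A white tick on the cap's top shows its angle.
- seal_2 (a joint): Springy wind-up of the blue cap of jar_2 on its rubber seal, rad, clockwise from above positive, on top of the turn of cap_2. Torque on the cap = 2.5 N m per rad: 0.12 at the check torque of 0.3 N m. It springs back when let go. Keep it under 0.16 (0.4 N m).
- jar_3: Closed white specimen jar, 0.15 kg, one of three look-alikes in the rack. Square body 52 x 52 x 76 mm with a flat shoulder; blue ribbed screw cap 48 mm across, from 78 to 104 mm above the origin (centre of the underside, z up, x and y square to the sides). 49 mm of body show above the rack. Thin-walled: squeeze it with less than 35 N from each side; 18 to 28 N is enough to test a cap.
- cap_3 (a joint): Turn of jar_3's blue cap on its thread, rad: 0 as found, positive = clockwise from above (closing), about the jar's centre line; once moved it stays. A sound cap does not move below 0.5 N m; a loose one gives at under 0.1 N m. One of the three is loose, in any of the pockets, but looks the same. A white tick on the cap's top shows its angle.
- seal_3 (a joint): Springy wind-up of the blue cap of jar_3 on its rubber seal, rad, clockwise from above positive, on top of the turn of cap_3. Torque on the cap = 2.5 N m per rad: 0.12 at the check torque of 0.3 N m. It springs back when let go. Keep it under 0.16 (0.4 N m).
- rack: Grey plastic transport rack fixed to the counter, a block 84 x 276 x 32 mm (x, y, z of its own frame) with three square pockets 55 mm wide in a row along its y axis, centres at y = -90 (right, seen from the robot), 0, +90 mm (left); floor 5 mm above the counter. The jars have about 1.5 mm of play each side, so they twist some 0.06 rad before the pocket holds them. Origin: centre of the underside.
- tray: Yellow set-aside tray fixed to the counter, outside 150 x 220 x 28 mm (x, y, z of its own frame), walls and floor 4 mm thick. Origin: centre of the underside. A small amber vial stands in it near its +y end (about 85 mm from the middle); the rest is free.
- vial: Amber vial with white cap, 26 mm in diameter, 55 mm tall, standing in the tray. Origin: centre of the underside. Leave alone.
- spare_lid: Loose blue screw cap lying on the counter, 48 mm in diameter, 26 mm tall. Origin: centre of the underside. Leave alone.
- tape_roll: Roll of white tape lying flat, 72 mm outside diameter, 19 mm tall. Origin: centre of the underside. Leave alone.
- marker: White marker pen with red cap lying on the counter, about 135 mm long along its x, 15 mm thick. Origin: near its middle, underside. Leave alone.
- resus_bag: Purple resuscitation bag standing on end, 106 mm in diameter, 172 mm tall. Origin: centre of the underside. Leave alone.
- sanitiser: Clear pump bottle of hand sanitiser, 64 mm in diameter, 162 mm tall. Origin: centre of the underside. Leave alone.
- sharps_bin: Yellow sharps bin with red lid, 126 x 166 x 161 mm. Origin: centre of the underside. Leave alone.
Not all that is in view belongs to the job. What is shaped like the jar_3 but pink or turquoise is not meant.

How it is judged:
On the way, in this order (a step that is already met when the one before it is completed fails the run):
1. the cap of the jar in the left pocket is held at its check torque (0.2 N m or more), or gives way (0.08 rad) if it is loose (((y of jar_1 in the frame of rack between 0.06 and 0.12 m and value of joint any of seal_1, cap_1 above 0.08 rad) or (y of jar_2 in the frame of rack between 0.06 and 0.12 m and value of joint any of seal_2, cap_2 above 0.08 rad) or (y of jar_3 in the frame of rack between 0.06 and 0.12 m and value of joint any of seal_3, cap_3 above 0.08 rad))), for 0.25 s.
2. the cap of the jar in the middle pocket is held at its check torque (0.2 N m or more), or gives way (0.08 rad) if it is loose (((y of jar_1 in the frame of rack between -0.03 and 0.03 m and value of joint any of seal_1, cap_1 above 0.08 rad) or (y of jar_2 in the frame of rack between -0.03 and 0.03 m and value of joint any of seal_2, cap_2 above 0.08 rad) or (y of jar_3 in the frame of rack between -0.03 and 0.03 m and value of joint any of seal_3, cap_3 above 0.08 rad))), for 0.25 s.
3. the cap of the jar in the right pocket is held at its check torque (0.2 N m or more), or gives way (0.08 rad) if it is loose (((y of jar_1 in the frame of rack between -0.12 and -0.06 m and value of joint any of seal_1, cap_1 above 0.08 rad) or (y of jar_2 in the frame of rack between -0.12 and -0.06 m and value of joint any of seal_2, cap_2 above 0.08 rad) or (y of jar_3 in the frame of rack between -0.12 and -0.06 m and value of joint any of seal_3, cap_3 above 0.08 rad))), for 0.25 s.
At the end, for the whole second after the job is handed in: The jar whose cap gave (turned 0.08 to 0.8 rad) stands in the tray (origin within 50 mm in x, 85 mm in y of its middle, under 10 mm above its underside); the others, caps turned under 0.06 rad, stand in their pockets within 12 mm of their start. All upright within 7 degrees, at rest (angle between each of jar_1, jar_2, jar_3's own z axis and vertical below 0.12 rad and linear speed of each of jar_1, jar_2, jar_3 below 0.02 m/s and ((value of joint cap_1 below 0.06 rad and distance of jar_1 from where it was at the start of the episode below 0.012 m and z of jar_1 in the frame of rack below 0.012 m) or (value of joint cap_1 between 0.08 and 0.8 rad and z of jar_1 in the frame of tray below 0.01 m and x of jar_1 in the frame of tray between -0.05 and 0.05 m and y of jar_1 in the frame of tray between -0.085 and 0.085 m)) and ((value of joint cap_2 below 0.06 rad and distance of jar_2 from where it was at the start of the episode below 0.012 m and z of jar_2 in the frame of rack below 0.012 m) or (value of joint cap_2 between 0.08 and 0.8 rad and z of jar_2 in the frame of tray below 0.01 m and x of jar_2 in the frame of tray between -0.05 and 0.05 m and y of jar_2 in the frame of tray between -0.085 and 0.085 m)) and ((value of joint cap_3 below 0.06 rad and distance of jar_3 from where it was at the start of the episode below 0.012 m and z of jar_3 in the frame of rack below 0.012 m) or (value of joint cap_3 between 0.08 and 0.8 rad and z of jar_3 in the frame of tray below 0.01 m and x of jar_3 in the frame of tray between -0.05 and 0.05 m and y of jar_3 in the frame of tray between -0.085 and 0.085 m))); the robot touches nothing.
It fails at once if a cap is unscrewed (turned anticlockwise, seen from above, by more than 6 degrees from how it was found) (value of joint any of cap_1, cap_2, cap_3 below -0.1 rad).
It fails at once if a cap is forced closed with more than 0.4 N m (its seal wound up by more than 0.16 rad) (value of joint any of seal_1, seal_2, seal_3 above 0.16 rad).
It fails at once if a thin-walled jar or its cap is squeezed hard: the forces of all fingers on it add up to more than 80 N (contact force between the fingers and jar_1 above 80 N or contact force between the fingers and jar_2 above 80 N or contact force between the fingers and jar_3 above 80 N).
It fails at once if a jar is tipped by more than 35 degrees, dropped or knocked flying (faster than 0.45 m/s while no finger touches it) (angle between any of jar_1, jar_2, jar_3's own z axis and vertical above 0.61 rad or (linear speed of jar_1 above 0.45 m/s and contact force between the fingers and jar_1 below 0.1 N) or (linear speed of jar_2 above 0.45 m/s and contact force between the fingers and jar_2 below 0.1 N) or (linear speed of jar_3 above 0.45 m/s and contact force between the fingers and jar_3 below 0.1 N)).
It fails at once if one of the other things on the counter or in the tray is pushed more than 25 mm from its place or knocked over (distance of any of vial, spare_lid, tape_roll, marker, resus_bag, sanitiser, sharps_bin from where it was at the start of the episode above 0.025 m).
It also fails if it takes over 72 s, if anything falls off the work surface, if the arm or the gripper's body presses on something with over 40 N, if the wrist force passes 120 N, or if a joint passes its speed limit or range.

### The arm

A 6-joint arm with a two-finger parallel gripper is mounted at the origin on the work surface. World frame = base frame: x ahead of the robot, y to its left, z up, the work surface at z = 0. Lengths are in m, angles in rad, forces in N, time in s.
With the tool pointing down it reaches from about 0.35 to 0.8 m from the base axis. Payload 7.3 kg.
Tool frame: the origin (TCP) lies between the finger pads; the fingertips stand 25 mm ahead of it and the grasp point (between the pads) lies 6 mm ahead of it (r.tip_extent is the distance from the TCP to the fingertips, in m); z points along the fingers, y is the direction in which the jaws open and shut (so a half turn about z gives the same grasp; the last joint's range is limited). The gripper opens to 85 mm and grips with 20 to 120 N. Pads are 22 mm wide; open, the fingers measure 114 mm over their backs; the gripper's body (76 mm by 85 mm) begins 54 mm behind the grasp point. The pads swing forward as they close: fully open they stand 13 mm farther back than shut.
Start: joints at [-0.146, 0.342, 1.524, -0, 1.275, -0.146], TCP at [0.525, 0, 0.256] pointing down, gripper open.
Joint ranges: [-2.53, 2.53], [-0.77, 2.02], [0.04, 2.7], [-1, 4.14], [0.28, 2.66], [-3.11, 3.11]. Speed limits (rad/s): [2.57, 2.57, 3.14, 3.14, 3.14, 3.14].

### API

Orientations are given as a unit quaternion [x, y, z, w].
In Python, from workcell import r, command_gripper, optics gives the robot as it stands. The module is installed in compiled form; this text tells all that it offers. Calls block until the motion is done:
- r.reach(position, orientation): joint-space move of the TCP to a pose.
- r.move_straight(position, orientation=None, speed=0.15, max_force=None): straight line of the TCP; orientation=None keeps the orientation; speed is the mean speed in m/s. With max_force (N) it stops when the force on the tool has changed by that much, and returns True; else False.
- r.movej(angles): joint-space move.
- command_gripper(opening, force=None): finger opening in m; force is the grip in N (None keeps the last); returns when the fingers have stopped.
- r.hold(seconds).
- r.solve_ik(position, orientation): joint angles nearest the present ones, or None.
- r.read_state(): the state.
- optics.get_image(name): name is "scene" or "side" or "wrist"; returns (picture, depth): 400x640x3 uint8, red, green, blue; 400x640 float32, m along the optical axis (not along the pixel's ray), 0 where there is no reading.
- optics.camera_model(name): a dict with "K" (3x3 intrinsics, pixels), "R" (3x3) and "t" (3): a world point X has camera coordinates R X + t; the wrist camera has in their place "tool_from_camera" (4x4, takes a point from camera to tool coordinates, whose origin is the TCP and whose axes are the flange's). Camera axes: x right, y down, z forward; pixel columns grow to the right and rows downward; lengths in m; the calibration is good to about 2 mm. A picture is of the moment at which its call begins: read the wrist's pose just before it. camera_model takes no time and is no camera call.
A pose or a line that the arm cannot do raises r.PlanningError and nothing moves.
- r.finish_job(): hands the job in, once; it reports no verdict.
The state is a dict: "time_s": time; "joint_positions": joint angles; "dq": joint speeds; "tau": joint torques, N m; "eef_pos": TCP position; "eef_rot": TCP orientation; "contact_force": force on the tool from outside, world axes, zero at the start; "torque": the same for the moment, N m; "grip_width": finger opening in m.
Only numpy, scipy, OpenCV 4.12 (cv2) and the standard library are available. Lean on these libraries where they do the work, as an engineer would, in place of code of your own. Each camera call takes 0.05 s, during which the arm holds its last target.

## Working session

There is one attempt and no reset: what is moved stays moved. The work goes in short steps, each a Python script; the robot and the scene stay as the last script left them, time stands still between calls to the robot, and variables do not carry over. Pictures are saved under pics/ and viewed, and the job is handed in when it is done.

```bash
mkdir -p pics; cat > h.py <<'E'
from workcell import r, command_gripper, optics
import numpy as np, cv2
from scipy.spatial.transform import Rotation as Rot
def snap(n,f):
    s=r.read_state(); p,d=optics.get_image(n); cv2.imwrite(f'pics/{f}.png',cv2.cvtColor(p,cv2.COLOR_RGB2BGR)); np.savez(f'pics/{f}.npz',p=p,d=d,pos=s['eef_pos'],rot=s['eef_rot']); return p,d,s
E
python3 - <<'E'
from h import *
for n in ('scene','side','wrist'):
    snap(n,n+'0'); m=optics.camera_model(n); print(n,{k:np.round(np.array(v),3).tolist() for k,v in m.items()})
print(r.read_state(), r.tip_extent)
E
```

```text
scene {'K': [[417.92, 0.0, 316.58], [0.0, 417.92, 196.681], [0.0, 0.0, 1.0]], 'R': [[0.544, 0.839, -0.001], [0.665, -0.432, -0.609], [-0.512, 0.33, -0.793]], 't': [-0.274, -0.312, 1.444]}
side {'K': [[424.029, 0.0, 321.266], [0.0, 424.029, 204.395], [0.0, 0.0, 1.0]], 'R': [[-0.991, -0.134, 0.01], [-0.076, 0.496, -0.865], [0.111, -0.858, -0.502]], 't': [0.514, 0.138, 1.017]}
wrist {'K': [[355.82, 0.0, 321.804], [0.0, 355.82, 199.069], [0.0, 0.0, 1.0]], 'tool_from_camera': [[-0.001, -0.95, -0.311, 0.08], [1.0, -0.001, -0.0, -0.001], [0.0, -0.311, 0.95, -0.117], [0.0, 0.0, 0.0, 1.0]]}
{'time_s': 0.15, 'joint_positions': array([-1.45987956e-01,  3.42582272e-01,  1.52478680e+00,  8.86342132e-06,
        1.27541426e+00, -1.45999496e-01]), 'dq': array([-0.00022234, -0.00317386, -0.0028304 ,  0.00094232, -0.00075579,
        0.00110051]), 'tau': array([ 1.24654900e-03, -4.33907533e+01, -2.46148127e+01, -9.02174702e-05,
        5.71925848e-03,  3.60333468e-05]), 'eef_pos': array([5.24730137e-01, 7.07334497e-05, 2.55779194e-01]), 'eef_rot': array([ 7.07103490e-01,  7.07109822e-01, -3.51846232e-04, -4.80258083e-04]), 'contact_force': array([0.0030635 , 0.20958734, 0.13217109]), 'torque': array([ 0.00278021,  0.0094617 , -0.00512137]), 'grip_width': 0.08556085899263238} 0.025
```

View pics/scene0.png

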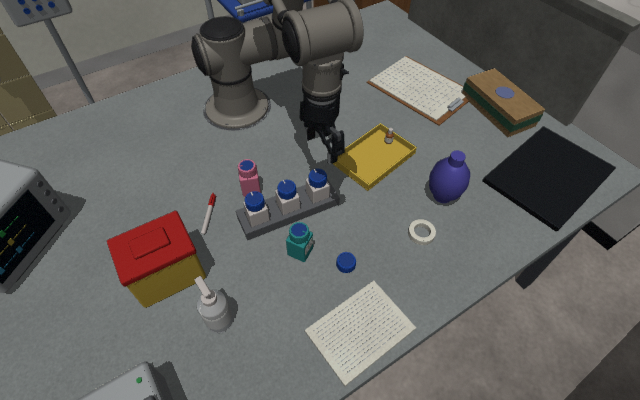

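View pics/side0.png

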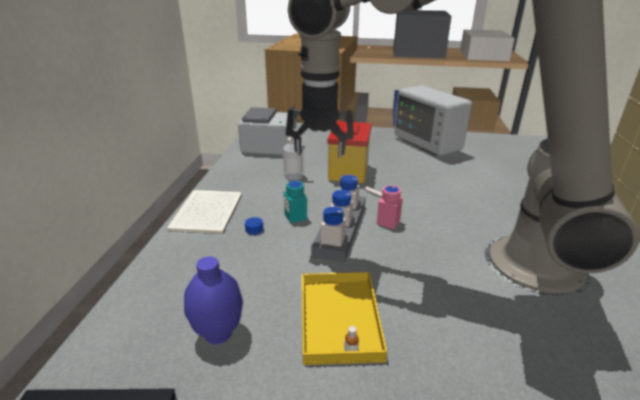

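View pics/wrist0.png

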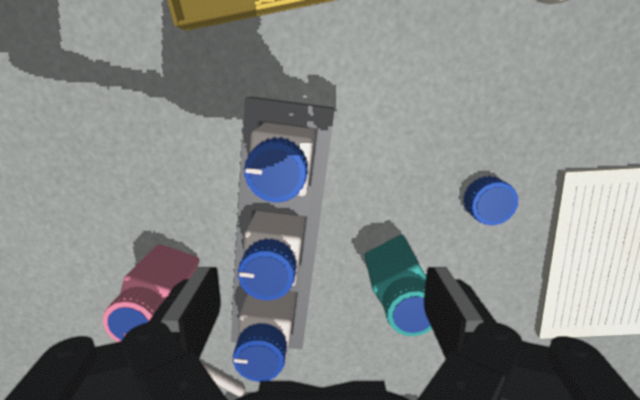

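The scene camera shows the rack's three blue caps at about (255,200), (287,188) and (318,178). The pink decoy is at (248,168), the turquoise one at (300,238), the tray near (376,155) and the vial at (389,134). In the wrist view the rack caps are at (276,170), (267,274) and (259,353).

```bash
cat >> h.py <<'E'
def cam(n,z):
    m=optics.camera_model(n); K=np.array(m['K'])
    if n=='wrist':
        T=np.eye(4);T[:3,:3]=Rot.from_quat(z['rot']).as_matrix();T[:3,3]=z['pos']; C=T@np.array(m['tool_from_camera']); return K,C[:3,:3],C[:3,3]
    R=np.array(m['R']);t=np.array(m['t']); return K,R.T,-R.T@t
def plane(n,z,uv,h):
    K,R,o=cam(n,z); uv=np.atleast_2d(uv); d=(R@np.linalg.inv(K)@np.c_[uv,np.ones(len(uv))].T).T
    return o+d*((h-o[2])/d[:,2])[:,None]
def cloud(n,z):
    K,R,o=cam(n,z); d=z['d']; v,u=np.mgrid[:400,:640]
    P=np.stack([(u-K[0,2])/K[0,0]*d,(v-K[1,2])/K[1,1]*d,d],-1); P=P@R.T+o; P[d==0]=np.nan; return P
def blobs(mask,mina=40):
    n,l,st,c=cv2.connectedComponentsWithStats(mask.astype(np.uint8)); return [(l==i,st[i],c[i]) for i in range(1,n) if st[i][4]>=mina]
E
python3 - <<'E'
from h import *
for n in ('scene','wrist','side'):
    z=np.load(f'pics/{n}0.npz'); P=cloud(n,z); hsv=cv2.cvtColor(z['p'],cv2.COLOR_RGB2HSV)
    m=(hsv[...,0]>108)&(hsv[...,0]<125)&(hsv[...,1]>120)&(hsv[...,2]>60)
    for b,st,c in blobs(m):
        q=P[b]; q=q[~np.isnan(q[:,0])]; top=np.percentile(q[:,2],90); t=q[q[:,2]>top-.006]
        print(n,'blue',np.round(c),st[4],'top z %.3f'%top,'mid',np.round((t.max(0)+t.min(0))/2,4),'mean',np.round(t.mean(0),4))
    m=(hsv[...,0]>20)&(hsv[...,0]<30)&(hsv[...,1]>150)&(hsv[...,2]>60)
    for b,st,c in blobs(m,300):
        q=P[b]; q=q[~np.isnan(q[:,0])]; t=q[(q[:,2]<.04)]; 
        if len(t)>100: 
            print(n,'yellow',np.round(c),st[4],cv2.minAreaRect(t[:,:2].astype(np.float32)), np.percentile(t[:,2],[5,50,95]))
    # rack top
    m=(abs(P[...,2]-.032)<.005)&(P[...,0]>.3)&(hsv[...,1]<60)
    for b,st,c in blobs(m,300):
        q=P[b]; print(n,'rack',np.round(c),st[4],cv2.minAreaRect(q[:,:2].astype(np.float32)))
E
```

```text
scene blue [246.   9.] 544 top z 0.067 mid [-0.4864  0.2995  0.066 ] mean [-0.4645  0.2817  0.0648]
scene blue [450. 177.] 1349 top z 0.163 mid [0.6763 0.318  0.1665] mean [0.6782 0.3155 0.1688]
scene blue [246. 165.] 89 top z 0.107 mid [ 0.3495 -0.1291  0.1055] mean [ 0.3519 -0.1287  0.1051]
scene blue [317. 178.] 277 top z 0.111 mid [0.4901 0.0122 0.1095] mean [0.4916 0.0111 0.1091]
scene blue [286. 189.] 287 top z 0.111 mid [ 0.4784 -0.0767  0.1093] mean [ 0.4798 -0.0778  0.1094]
scene blue [254. 201.] 297 top z 0.111 mid [ 0.4673 -0.1664  0.109 ] mean [ 0.4688 -0.1668  0.1093]
scene blue [298. 229.] 132 top z 0.106 mid [ 0.6066 -0.1173  0.1049] mean [ 0.6062 -0.1185  0.1046]
scene blue [346. 262.] 324 top z 0.028 mid [ 0.7042 -0.0409  0.0272] mean [ 0.7048 -0.0417  0.0264]
scene yellow [374. 157.] 2787 ((0.44918105006217957, 0.24621880054473877), (0.15198448300361633, 0.22273580729961395), 10.360748291015625) [0.00110582 0.00494829 0.02640379]
scene yellow [167. 281.] 1892 ((0.5423980951309204, -0.43219393491744995), (0.15646637976169586, 0.00842326506972313), 89.09075927734375) 
[... 1445 characters left out ...]
 blue [212. 302.] 3326 top z 0.155 mid [0.6729 0.327  0.1611] mean [0.6708 0.3325 0.1648]
side yellow [347. 163.] 967 ((0.4852118194103241, -0.34931501746177673), (0.012907910160720348, 0.11300050467252731), 87.84603118896484) [0.00827236 0.02891584 0.03919879]
side yellow [340. 319.] 6495 ((0.44750744104385376, 0.25059598684310913), (0.14662016928195953, 0.22367911040782928), 9.819647789001465) [0.00159136 0.00374143 0.02615998]
side rack [ 66. 118.] 368 ((1.7025010585784912, -0.8530356287956238), (0.01826712116599083, 1.0153917074203491), 0.33360812067985535)
side rack [341. 233.] 706 ((0.4771217703819275, -0.07275967299938202), (0.2804349362850189, 0.08431316167116165), 82.60433197021484)
```

```bash
cat >> h.py <<'E'
def down(a): # jaw axis at world angle a (rad)
    return (Rot.from_rotvec([0,0,a])*Rot.from_quat([2**-.5,2**-.5,0,0])).as_quat()
def capfit(f):
    z=np.load(f'pics/{f}.npz'); hsv=cv2.cvtColor(z['p'],cv2.COLOR_RGB2HSV); P=cloud('wrist',z)
    m=(hsv[...,0]>105)&(hsv[...,0]<128)&(hsv[...,1]>110)&(hsv[...,2]>45)
    best=min(blobs(m,500),key=lambda b:np.hypot(*(b[2]-[320,210])))
    cm=cv2.morphologyEx(best[0].astype(np.uint8),cv2.MORPH_CLOSE,np.ones((9,9)))
    top=(cm>0)&(abs(P[...,2]-np.nanpercentile(P[best[0]][:,2],90))<.006)
    c=max(cv2.findContours(top.astype(np.uint8),0,2)[0],key=cv2.contourArea).reshape(-1,2).astype(float)
    w=plane('wrist',z,c,.109)[:,:2].astype(np.float32)
    (x,y),rad=cv2.minEnclosingCircle(w); A=np.c_[2*w,np.ones(len(w))]; s=np.linalg.lstsq(A,(w**2).sum(1),rcond=None)[0]
    # tick: pale pixels inside cap top
    t=np.argwhere((cm>0)&(hsv[...,1]<90)&(hsv[...,2]>110))[:,::-1]
    ta=None
    if len(t)>5:
        tw=plane('wrist',z,t.astype(float),.109)[:,:2].mean(0); ta=np.degrees(np.arctan2(*(tw-s[:2])[::-1]))
    print(f,'lsq',s[:2].round(4),'r',round(float(np.sqrt(s[2]+s[0]**2+s[1]**2)),4),'enc',round(x,4),round(y,4),round(rad,4),'tick deg',ta,len(t),'px',best[2].round())
    return s[:2]
E
python3 - <<'E'
from h import *
r.reach([.489,.0135,.2],down(0.0)); 
snap('wrist','w1'); capfit('w1'); s=r.read_state(); print(s['time_s'],s['joint_positions'],s['eef_pos'],s['contact_force'],s['torque'])
E
```

```text
w1 lsq [0.4874 0.0152] r 0.0236 enc 0.4871 0.0152 0.0246 tick deg 178.02046459593305 145 px [323. 211.]
0.575 [-1.29212776e-01  3.32962537e-01  1.70450880e+00 -1.36392707e-04
  1.10301367e+00 -1.29311284e-01] [0.48966224 0.01338173 0.20048167] [0.57384003 0.13121069 0.08065065] [-0.00125689  0.00415745  0.00725314]
```

View pics/w1.png

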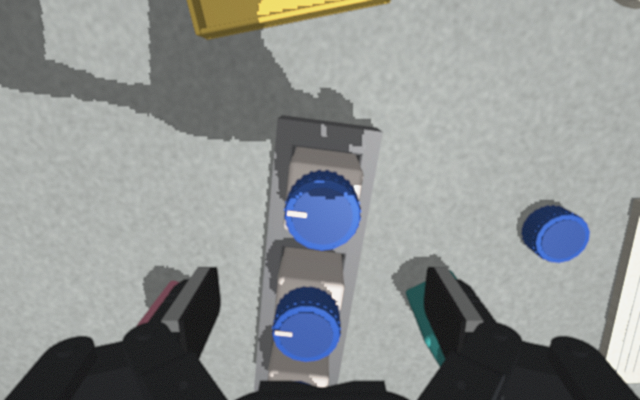

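The left cap is at (323,211), centred between the fingers. Its tick points left, towards -x, and the neighbouring cap is at (307,330). Next I'll descend and close in two stages, watching the side force.

```bash
python3 - <<'E'
from h import *
f0=r.read_state()['contact_force']
q=down(0.0)
print(r.move_straight([.488,.0143,.14],q,speed=.1))
print(r.move_straight([.488,.0143,.109],q,speed=.05,max_force=6))
s=r.read_state(); print(s['eef_pos'],s['contact_force'])
for w in (.056,.052,.0505):
    command_gripper(w,20); s=r.read_state(); print(w,s['grip_width'],s['contact_force'].round(2),s['torque'].round(3),s['time_s'])
snap('side','s1')
im=cv2.imread('pics/s1.png')[130:270,240:440]; cv2.imwrite('pics/s1c.png',cv2.resize(im,None,fx=4,fy=4,interpolation=2))
E
```

```text
False
False
[0.4881273  0.01428816 0.10901585] [-0.11940021  0.7683171  -0.14819308]
0.056 0.055921437953021486 [ 0.35 -0.27  0.01] [ 0.019 -0.087 -0.009] 2.5
0.052 0.05196377637692439 [-0.03  0.39 -0.27] [-0.02  -0.047 -0.019] 2.7167
0.0505 0.050578902354786404 [-0.1   0.51  0.36] [-0.028 -0.038  0.056] 2.9333
```

View pics/s1c.png

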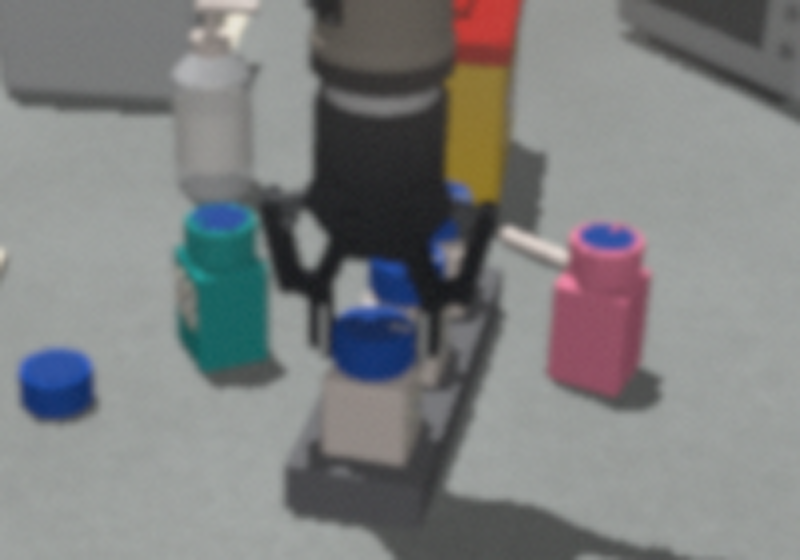

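At 50.5 mm opening there is no side contact, so the jaws are centred, with the fingers on either side of the cap in the crop. Next comes a gentle grip, then stepped clockwise twisting on joint 6 with averaged torque readings.

```bash
cat >> h.py <<'E'
def tz(n=4):
    v=[]
    for _ in range(n): r.hold(.02); s=r.read_state(); v.append([*s['contact_force'],*s['torque']])
    return np.mean(v,0), np.std(v,0)
def twist(maxang=.46,target=.29,cap=.345):
    """clockwise steps; returns (angle,torque,status)"""
    b,_=tz(6); q0=np.array(r.read_state()['joint_positions']); q0t=q0.copy(); ang=0; log=[]; T=0
    import time
    while True:
        if T>=target: st='firm'; break
        if ang>=maxang: st='gave'; break
        ang+= .02 if T<.15 else min(.01,max(.004,(target-T)/2.5))
        q=q0t.copy(); q[5]+=ang; r.movej(q)
        m,sd=tz(3); T=m[5]-b[5]
        s=r.read_state(); log.append((round(ang,3),round(s['joint_positions'][5]-q0[5],3),round(T,3),round(sd[5],3),round(s['time_s'],2)))
        if T>cap or T<-.15 or np.abs(m[:3]-b[:3]).max()>15: st='ABORT'; break
    for l in log: print(l)
    print(st,'dF',(m-b)[:3].round(2),'base',b.round(3)); return ang,T,st,q0t,b
E
python3 - <<'E'
from h import *
command_gripper(.03,24)
m,sd=tz(5); s=r.read_state(); print(s['grip_width'],m.round(3),sd.round(3),s['time_s'],s['joint_positions'])
j=np.array(s['joint_positions']); j2=r.solve_ik(s['eef_pos'],down(-.1)); print(np.round(j2-j,4))
E
```

```text
0.04728258908951443 [ 0.55   0.247  1.817  0.005 -0.012 -0.022] [0.272 0.395 0.111 0.027 0.023 0.026] 3.2833 [-1.27843319e-01  4.53932822e-01  1.81730518e+00 -1.75029105e-05
  8.69971443e-01 -1.27816846e-01]
[-0.      0.0002 -0.0003  0.      0.0005  0.1   ]
```

```bash
sed -i 's/m,sd=tz(3)/m,sd=tz(5)/' h.py; cat >> h.py <<'E'
def check(tag):
    ang,T,st,q0,b=twist()
    if st=='firm':
        r.hold(.45); m,_=tz(8); print('held T',round(m[5]-b[5],3))
    if st!='ABORT':
        back = ang if st=='firm' else .06
        q=q0.copy(); q[5]+=ang-back; 
        # unwind in two moves
        q1=q0.copy(); q1[5]+=ang-back/2; r.movej(q1); r.movej(q); m,_=tz(5); print('after unwind T',round(m[5]-b[5],3))
    print(tag,st,r.read_state()['time_s']); return st
E
python3 - <<'E'
from h import *
check('left')
E
```

```text
(0.02, np.float64(0.02), np.float64(0.008), np.float64(0.038), 3.72)
(0.04, np.float64(0.04), np.float64(0.029), np.float64(0.024), 4.05)
(0.06, np.float64(0.06), np.float64(0.011), np.float64(0.031), 4.38)
(0.08, np.float64(0.08), np.float64(0.063), np.float64(0.013), 4.72)
(0.1, np.float64(0.1), np.float64(0.102), np.float64(0.024), 5.05)
(0.12, np.float64(0.12), np.float64(0.139), np.float64(0.02), 5.38)
(0.14, np.float64(0.14), np.float64(0.186), np.float64(0.02), 5.72)
(0.15, np.float64(0.15), np.float64(0.207), np.float64(0.027), 6.05)
(0.16, np.float64(0.16), np.float64(0.256), np.float64(0.022), 6.38)
(0.17, np.float64(0.17), np.float64(0.254), np.float64(0.017), 6.72)
(0.18, np.float64(0.18), np.float64(0.286), np.float64(0.011), 7.05)
(0.184, np.float64(0.184), np.float64(0.309), np.float64(0.019), 7.38)
firm dF [ 1.99  0.22 -1.14] base [-3.100e-01 -2.990e-01  1.531e+00  1.500e-02 -7.000e-03  1.000e-03]
held T 0.308
after unwind T -0.0
left firm 8.55
```

The left cap is sound: it held 0.31 N m at the expected 2.5 N m/rad slope and unwound to zero. Now the middle one.

```bash
cat >> h.py <<'E'
def grip_at(xy,name,prior):
    s=r.read_state()
    r.reach([prior[0],prior[1],.17],down(0.0)); snap('wrist',name); c=capfit(name); d=c-np.array(prior); print('offset',d.round(4))
    return c
E
python3 - <<'E'
from h import *
command_gripper(.085,24)
s=r.read_state(); p=s['eef_pos']; print(s['contact_force'].round(2))
r.move_straight([p[0],p[1],.17],down(0.0),speed=.12)
grip_at(None,'w2',(.4766,-.075)); print(r.read_state()['time_s'])
E
```

```text
[0.4  0.21 0.7 ]
w2 lsq [ 0.4761 -0.074 ] r 0.0237 enc 0.4761 -0.074 0.0247 tick deg 175.7993230798176 183 px [325. 229.]
offset [-0.0005  0.001 ]
10.175
```

View pics/w2.png

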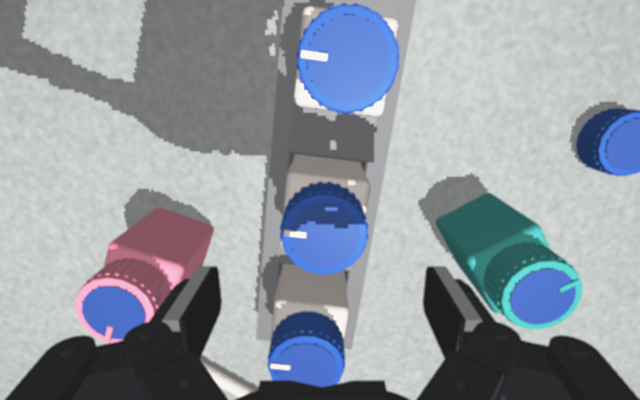

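The middle cap is at (325,229) with its tick pointing left. The left jar sits in its pocket at (348,57) with its tick unchanged. The pink jar (115,295) and turquoise jar (540,280) are clear of the fingers.

```bash
cat >> h.py <<'E'
def take(x,y,zg=.109):
    q=down(0.0)
    r.move_straight([x,y,.135],q,speed=.1)
    print('hit',r.move_straight([x,y,zg],q,speed=.05,max_force=6))
    command_gripper(.0505,20); m,_=tz(3); print('pre-contact F',m[:3].round(2),r.read_state()['grip_width'])
    command_gripper(.03,24); m,_=tz(3); print('grip F',m.round(2),r.read_state()['grip_width'])
E
python3 - <<'E'
from h import *
take(.4766,-.0743)
check('middle')
E
```

```text
hit False
pre-contact F [-0.09 -0.24  0.57] 0.05052020383630475
grip F [-0.11 -0.11  2.09  0.03 -0.04 -0.02] 0.047119361178974375
(0.02, np.float64(0.02), np.float64(0.04), np.float64(0.021), 12.53)
(0.04, np.float64(0.04), np.float64(0.036), np.float64(0.031), 12.87)
(0.06, np.float64(0.06), np.float64(0.039), np.float64(0.014), 13.2)
(0.08, np.float64(0.08), np.float64(0.053), np.float64(0.024), 13.53)
(0.1, np.float64(0.1), np.float64(0.09), np.float64(0.016), 13.87)
(0.12, np.float64(0.12), np.float64(0.092), np.float64(0.033), 14.2)
(0.14, np.float64(0.14), np.float64(0.089), np.float64(0.031), 14.53)
(0.16, np.float64(0.16), np.float64(0.059), np.float64(0.017), 14.87)
(0.18, np.float64(0.18), np.float64(0.101), np.float64(0.022), 15.2)
(0.2, np.float64(0.2), np.float64(0.093), np.float64(0.015), 15.53)
(0.22, np.float64(0.22), np.float64(0.083), np.float64(0.022), 15.87)
(0.24, np.float64(0.24), np.float64(0.095), np.float64(0.021), 16.2)
(0.26, np.float64(0.26), np.float64(0.08), np.float64(0.012), 16.53)
(0.28, np.float64(0.28), np.float64(0.083), np.float64(0.037), 16.87)
(0.3, np.float64(0.3), np.float64(0.086), np.float64(0.032), 17.2)
(0.32, np.float64(0.32), np.float64(0.082), np.float64(0.026), 17.53)
(0.34, np.float64(0.34), np.float64(0.107), np.float64(0.026), 17.87)
(0.36, np.float64(0.36), np.float64(0.061), np.float64(0.025), 18.2)
(0.38, np.float64(0.38), np.float64(0.085), np.float64(0.028), 18.53)
(0.4, np.float64(0.4), np.float64(0.081), np.float64(0.039), 18.87)
(0.42, np.float64(0.42), np.float64(0.068), np.float64(0.019), 19.2)
(0.44, np.float64(0.44), np.float64(0.077), np.float64(0.003), 19.53)
(0.46, np.float64(0.46), np.float64(0.079), np.float64(0.015), 19.87)
gave dF [ 1.01 -0.66  0.52] base [ 0.783  0.049  2.364  0.045 -0.022 -0.008]
after unwind T -0.005
middle gave 20.45
```

The middle cap gave at about 0.08 N m. I'll release it and check the right cap, and the same hover picture will show how far the middle tick turned.

```bash
python3 - <<'E'
from h import *
command_gripper(.085,24)
s=r.read_state(); p=s['eef_pos']
r.move_straight([p[0],p[1],.17],speed=.12)
grip_at(None,'w3',(.465,-.1643)); print(r.read_state()['time_s'])
z=np.load('pics/w3.npz'); 
E
```

```text
w3 lsq [ 0.4647 -0.1632] r 0.0235 enc 0.4646 -0.163 0.0245 tick deg 178.6105186722942 181 px [325. 230.]
offset [-0.0003  0.0011]
22.2417
```

View pics/w3.png

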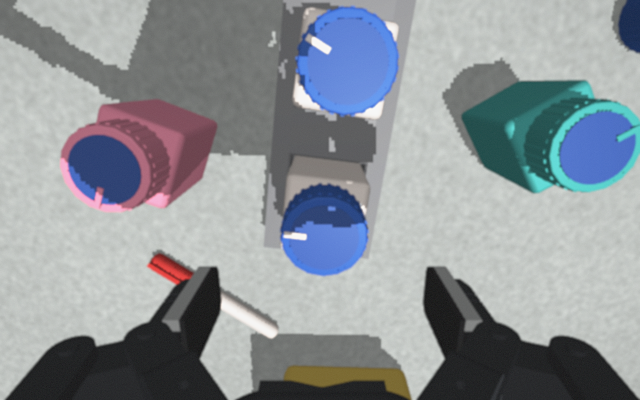

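The middle cap's tick at (318,44) has turned clockwise by about 25°, so that cap is loose. The right cap is at (325,230). The marker at (215,295) lies well below finger height.

```bash
python3 - <<'E'
from h import *
take(.4652,-.1635)
check('right')
command_gripper(.085,24)
p=r.read_state()['eef_pos']
r.move_straight([p[0],p[1],.17],speed=.12)
grip_at(None,'w4',(.4766,-.0743)); print(r.read_state()['time_s'])
E
```

```text
hit False
pre-contact F [ 0.66 -0.42 -0.07] 0.05091813340472663
grip F [ 0.1  -0.07  1.62  0.02 -0.05  0.01] 0.04718887604693737
(0.02, np.float64(0.02), np.float64(-0.001), np.float64(0.016), 24.6)
(0.04, np.float64(0.04), np.float64(0.022), np.float64(0.026), 24.93)
(0.06, np.float64(0.06), np.float64(-0.0), np.float64(0.027), 25.27)
(0.08, np.float64(0.08), np.float64(0.047), np.float64(0.027), 25.6)
(0.1, np.float64(0.1), np.float64(0.099), np.float64(0.018), 25.93)
(0.12, np.float64(0.12), np.float64(0.137), np.float64(0.037), 26.27)
(0.14, np.float64(0.14), np.float64(0.161), np.float64(0.019), 26.6)
(0.15, np.float64(0.15), np.float64(0.219), np.float64(0.022), 26.93)
(0.16, np.float64(0.16), np.float64(0.228), np.float64(0.015), 27.27)
(0.17, np.float64(0.17), np.float64(0.256), np.float64(0.018), 27.6)
(0.18, np.float64(0.18), np.float64(0.304), np.float64(0.027), 27.93)
firm dF [ 1.42 -0.   -1.35] base [ 0.707  0.227  2.345  0.057 -0.048  0.004]
held T 0.29
after unwind T -0.021
right firm 29.1
w4 lsq [ 0.4758 -0.074 ] r 0.0237 enc 0.4758 -0.0739 0.0246 tick deg 150.16226286772854 184 px [324. 233.]
offset [-0.0008  0.0003]
30.725
```

View pics/w4.png

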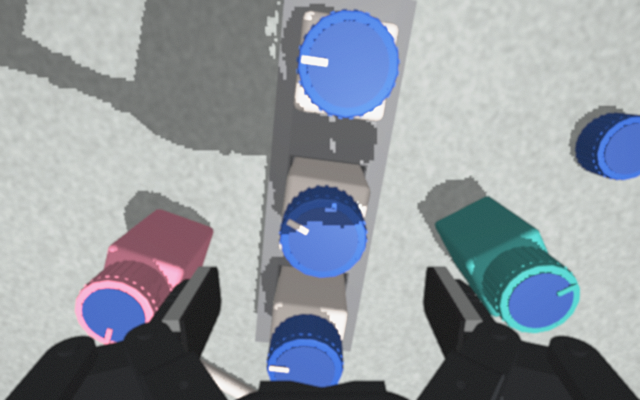

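The middle tick has gone from 176° to 150°, and the other two ticks, at (313,61) and (279,370), are unchanged. The right cap is sound, holding 0.29 N m. Now I'll carry the middle jar to the tray.

```bash
python3 - <<'E'
from h import *
take(.4766,-.0743)
b,_=tz(4); w0=r.read_state()['grip_width']
print('lift stop',r.move_straight([.4766,-.0743,.16],speed=.06,max_force=12))
m,_=tz(4); print('dF',(m-b).round(2),r.read_state()['grip_width']-w0)
r.move_straight([.4766,-.0743,.265],speed=.12)
r.move_straight([.4515,.229,.265],speed=.15)
m,_=tz(4); print('dF',(m-b).round(2),r.read_state()['grip_width']-w0,r.read_state()['time_s'])
snap('scene','sc2'); im=cv2.imread('pics/sc2.png')[80:260,220:460]; cv2.imwrite('pics/sc2c.png',cv2.resize(im,None,fx=3,fy=3,interpolation=2))
E
```

```text
hit False
pre-contact F [-0.24 -0.11  0.06] 0.050470417768591985
grip F [-0.91  0.7   3.51  0.06  0.12 -0.01] 0.04702228701424009
lift stop False
dF [ 0.63 -0.96 -5.25 -0.08 -0.09  0.01] -0.00013462963635227365
dF [ 0.47 -0.43 -5.43 -0.09 -0.1   0.  ] -0.00038761079487653616 37.05
```

View pics/sc2c.png

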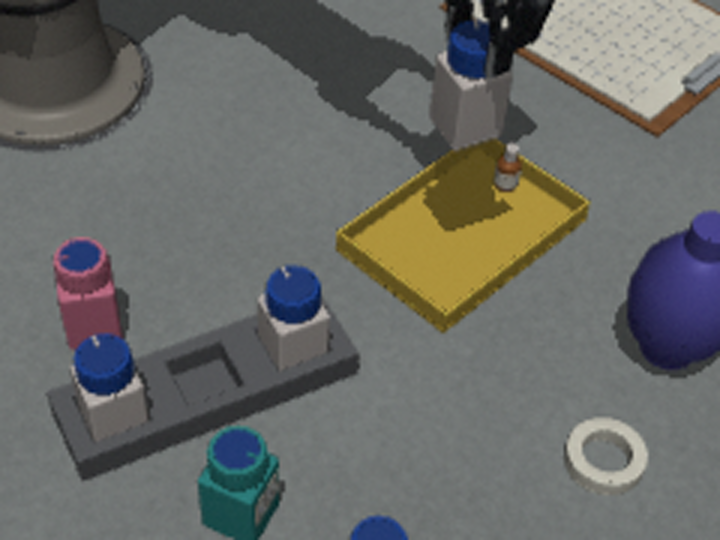

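The jar hangs upright in the gripper at crop (470,90), over the tray. The middle pocket (200,370) is empty and the vial is at (510,170). Next I'll lower it with a force guard.

```bash
python3 - <<'E'
from h import *
r.move_straight([.4515,.229,.125],speed=.1)
print('touch',r.move_straight([.4515,.229,.1045],speed=.02,max_force=4))
s=r.read_state(); m,_=tz(4); print(s['eef_pos'],m.round(2),s['time_s'])
snap('scene','sc3'); im=cv2.imread('pics/sc3.png')[80:260,220:460]; cv2.imwrite('pics/sc3c.png',cv2.resize(im,None,fx=3,fy=3,interpolation=2))
E
```

```text
touch True
[0.4513469  0.2289359  0.10821409] [-0.59 -0.58  5.56 -0.05  0.1  -0.02] 39.4417
```

View pics/sc3c.png

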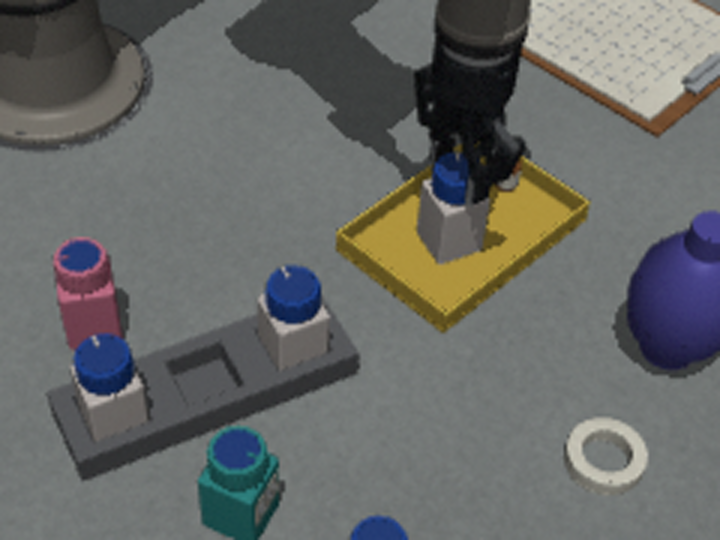

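The jar touched down at z = 0.108, the expected height for the tray floor, and stands at crop (455,220) inside the tray. I'll release and retract.

```bash
python3 - <<'E'
from h import *
command_gripper(.085,24)
r.move_straight([.4515,.229,.24],speed=.1)
snap('wrist','w5'); capfit('w5'); snap('scene','sc4')
z=np.load('pics/sc4.npz'); P=cloud('scene',z); hsv=cv2.cvtColor(z['p'],cv2.COLOR_RGB2HSV)
m=(hsv[...,0]>108)&(hsv[...,0]<125)&(hsv[...,1]>120)&(hsv[...,2]>60)
for bl,st,c in blobs(m,60):
    q=P[bl]; top=np.nanpercentile(q[:,2],90); t=q[q[:,2]>top-.006]; print(c.round(),round(top,3),t.mean(0).round(4))
print(r.read_state()['time_s'])
im=np.hstack([cv2.imread('pics/sc4.png')[80:260,220:460]]); cv2.imwrite('pics/sc4c.png',cv2.resize(im,None,fx=3,fy=3,interpolation=2))
E
```

```text
w5 lsq [0.4503 0.23  ] r 0.023 enc 0.4503 0.2302 0.0238 tick deg 153.89111895761167 109 px [323. 193.]
[230.   6.] 0.067 [-0.5143  0.2399  0.0646]
[372. 139.] 0.11 [0.4543 0.2243 0.108 ]
[450. 177.] 0.163 [0.678  0.3155 0.1692]
[246. 165.] 0.106 [ 0.3512 -0.1283  0.1047]
[317. 178.] 0.111 [0.4915 0.0117 0.1092]
[254. 201.] 0.111 [ 0.4686 -0.1667  0.1093]
[298. 229.] 0.106 [ 0.6063 -0.1185  0.1046]
[346. 262.] 0.028 [ 0.7047 -0.0419  0.0263]
41.6
```

View pics/sc4c.png

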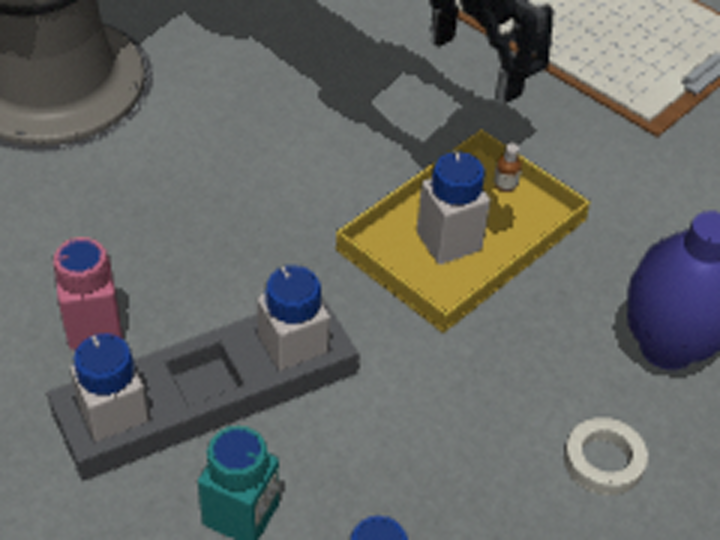

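View pics/w5.png

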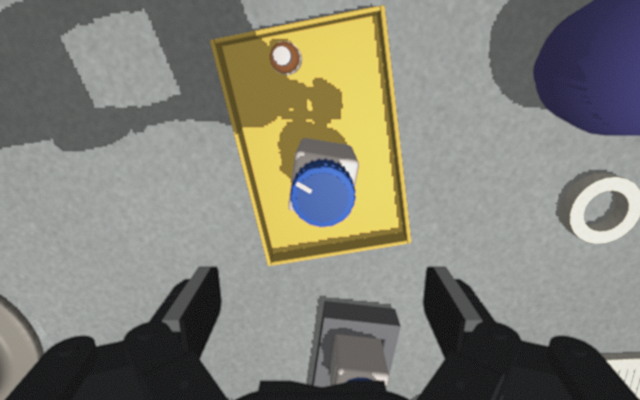

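The jar stands upright on the tray floor, with its cap at wrist pixel (323,193) and the vial untouched at (284,57). The two sound jars are in their pockets and the gripper is clear, so I'll hand in.

```bash
python3 - <<'E'
from h import *
r.hold(.3); print(r.finish_job(), r.read_state()['time_s'])
E
```

```text
the job is handed in; nothing more can be done
the job is handed in; nothing more can be done
```

The middle jar's cap is the loose one; I stood that jar in the yellow tray and handed the job in. The last clock reading, just before hand-in, was about 42 s, and no verdict was reported.

| Pocket | Result | Measured |
|---|---|---|
| Left | sound | held 0.31 N m for over half a second, then unwound to about zero |
| Middle | loose | gave at about 0.08 N m; its tick turned about 25° clockwise (176° to 150°), including any small turn of the jar itself |
| Right | sound | held 0.29 N m for over half a second, then unwound to about zero |

I gripped all three caps at 24 N. No torque reading went over 0.31 N m, but those are averages with about 0.02–0.03 N m of noise.

**Final checks:**
- **Loose jar:** it stands upright on the tray floor at about (0.451, 0.229), some 20 mm from the tray's middle and clear of the vial.
- **Sound jars:** they are in their pockets within about 1 mm of their start by the scene camera, with ticks unchanged.
- **Other things:** nothing else in the final views looked moved. I measured only the spare lid, resuscitation bag and the two decoy jars, and they were within 1 mm. I did not re-measure the marker, sanitiser or sharps bin.
- **Camera disagreement:** the scene and wrist cameras differed by 2–6 mm on some cap positions (largest on the jar in the tray). The jaws still closed with no side load, so no correction was needed.

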